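# Hold the spice grinder's lid at the pulse position

### The arm

A 6-joint arm with a two-finger parallel gripper is mounted at the origin on the work surface. World frame = base frame: x ahead of the robot, y to its left, z up, the work surface at z = 0. Lengths are in m, angles in degrees, forces in N, time in s.
With the tool pointing down it reaches from about 0.3 to 0.75 m from the base axis. Payload 8.5 kg.
Tool frame: the origin (TCP) lies on the mounting face of the last link; the fingertips stand 173 mm ahead of it and the grasp point (between the pads) lies 155 mm ahead of it (env.tips_ahead is the distance from the TCP to the fingertips, in m); x points along the fingers, z is the direction in which the jaws open and shut, and the axes are right-handed (so a half turn about x gives the same grasp; the last joint's range is limited). The gripper opens to 85 mm and grips with 20 to 120 N. Pads are 22 mm wide; open, the fingers measure 114 mm over their backs; the gripper's body (76 mm by 85 mm) begins 54 mm behind the grasp point. The pads swing forward as they close: fully open they stand 13 mm farther back than shut.
Start: joints at [-88.768, 21.807, 74.336, -0, 83.858, -12.336], TCP at [0.129, -0.535, 0.405] pointing down, gripper open.
Joint ranges: [-178.18, 178.18], [-50.72, 133.34], [12.68, 142.11], [-81.47, 261.47], [9.98, 163.14], [-165.26, 165.26]. Speed limits (degrees/s): [136.94, 136.94, 180, 180, 180, 180].

### API

Orientations are given as a 3x3 rotation matrix whose columns are the frame's x, y, z axes.
In Python, from rig import env, optics gives the robot as it stands.
- The arm moves only by the shell command python3 -m inch 'ROWS' [FORCE]. ROWS is JSON, a list of rows, each a list of 3 entries, a list of its own where there are three numbers: the closure, from -1 (fully open) to 1 (shut), then the shift along the tool's x, y, z in units of 30 mm (1.0 is 30 mm), then the turn about the tool's x in units of 5 degrees (1.0 is 5 degrees). In form: [[hand, [x, y, z], yaw], ...]. A call has exactly 8 rows; each row shifts and turns the commanded pose from where the row before left it, along the tool's axes as they then stand; what a row does not reach is not made up. A row lasts 1/12 s, in which the tool goes at most 41.7 mm and 7.16 degrees, less where a joint would pass 70% of its speed; a pose out of reach is approached as far as the arm can. A call is refused whole if a number of a shift passes 1 or a number of a turn 1, either way. A call with a gripper value outside its range is refused whole. The fingers move at their own pace and stop on an object; FORCE is the grip in N (left out, the last holds). Time passes only in rows, so rows that do not move let the fingers close, or fill a call up. It gives the time, the measured TCP pose, the force and the opening at its end, in the units of the state.
- env.observe(): the state, without advancing time (a new reading comes with each control period).
- optics.get_image(name): name is "scene" or "top"; returns the picture (384x512x3 uint8, red, green, blue); there is no depth.
- optics.camera_params(name): a dict with "fx", "fy", "cx", "cy" (pixels), "k1" (the pictures are not rectified: a ray, as slopes to the right and down, at radius r is drawn at 1 + k1 r^2 times it, then the intrinsics apply), "xyz" and "rotation" of the camera in the world. Camera axes: x right, y down, z forward; pixel columns grow to the right and rows downward; lengths in m; the calibration is good to about 2 mm. A picture is of the moment at which its call begins. camera_params takes no time and is no camera call.
- env.close_job(): hands the job in, once; it reports no verdict.
The state is a dict: "time_s": time; "q": joint angles; "qvel": joint speeds; "joint_efforts": joint torques, N m; "position": TCP position; "tool_rot": TCP orientation; "ft_force": force on the tool from outside, world axes, zero at the start; "wrist_torque": the same for the moment, N m; "grip_width": finger opening in m.
Only numpy, scipy, OpenCV 4.12 (cv2) and the standard library are available. Lean on these libraries where they do the work, as an engineer would, in place of code of your own. Each camera call takes 0.05 s, during which the arm holds its last target.

### The job

Get the spice grinder ready for a finest-grind pulse: first turn its grind knob until the pointer reads zero (the long tick). Then take the lid from the steel tray, lower its two lugs through the collar's two slots until it is fully down, and twist it clockwise to the half-turn ribs, half-way to the lock click but never as far as the click. A spring pushes it back, so finish while still gripping the lid and holding it there; leave the glasses, the tin and the saucepan undisturbed.

Things in the scene. Friction and masses are not known exactly. Their poses are not given: they have to be found in the camera images.
- grinder: low white spice grinder, 135 x 290 mm (x, y), stuck fast to the counter. Origin: centre of the footprint at counter height; z up; at yaw 0 its x points away from the robot. Flat deck 60 mm high. At y = +70 mm an open round steel bowl, 116 mm across, with the bayonet collar, top 103 mm high; at y = -85 mm the grind knob, 113 mm high.
- collar (a point): point on the collar's axis at seat height, 90 mm up; axes as the grinder's. The lid's underside rests here when fully down. Rim wall of inner radius 51.5 mm; an inward lip (inner radius 39 mm, 9 to 12 mm above the seat) is broken by two opposite slots. Lugs go down the slots to the seat, then turn CLOCKWISE (from above) under the lip with 3 mm head room; a stop blocks the other way.
- slot (a point): middle of one slot at the lip's top, 45 mm from the collar axis, 40 deg counter-clockwise (from above) of the grinder's +x; the other slot is opposite. Slots are about 20 mm wide (+-13 deg). The lid's bar must lie along the line through both slots to enter.
- half_rib (a point): top of a dark raised rib on the lip, 49 mm from the collar axis towards the grinder's +x; a second rib is opposite (-x). These are the half-turn marks: there the lid's bar lies along the grinder's x axis and points at both ribs, 40 deg clockwise of the slots. Small dots a further 40 deg clockwise mark the lock.
- drive_ring (a joint): sprung ring in the collar, rad: 0 at rest, grows as the lugs push its two dark dogs clockwise under the lip; reads about 0.08 less than the lid's clockwise turn from the slot centres (0.62 at half-turn). The lock click is at 1.20, the hard stop at 1.35. Spring torque 0.03 N m at rest, 0.07 N m at half-turn: let go, the lid is pushed back to the slots.
- grind_knob (a joint): grind knob, rad: 0 when the pointer is at the long zero tick (pointing along the grinder's +x); positive is clockwise from above. Short ticks follow every 0.4 rad clockwise. It turns past zero without a stop (range -0.6 to 1.7), with slight friction (0.03 N m), and stays where it is left. It starts 0.5 to 1.35 clockwise of zero.
- knob_grip (a point): centre of the knob's upright grip bar, on the knob's axis, 91 mm above the counter. Bar 44 mm long (point x), 13 mm thick (point y), from 69 to 113 mm above the counter, over a disc 56 mm across. The pointer, a steel strip, runs along the top and end of the bar's +x half: point x is the pointer's direction and turns with the knob.
- lid_grip (a point): centre of the lid's upright black handle bar, on the lid's axis, 38 mm above its underside; z up. Bar 60 mm long (point x), 14 mm thick (point y), 15 to 60 mm above the underside. Steel disc below: 70 mm across, 15 mm high, with two lugs (13 mm wide, 6 mm thick, reaching 47 mm from the axis) along +x and -x, in line with the bar. Same after a half turn. About 0.16 kg; lies upright on the tray.
- tray: round steel tray 216 mm across, rim 12 mm high, floor 3 mm thick, loose on the counter; origin at the centre of its underside. The lid lies on its floor.
- glass_a: cutting-chai glass, 80 mm high, 62 mm across, standing; origin at the centre of its underside. Leave alone.
- glass_b: second such glass. Leave alone.
- spice_tin: closed orange spice tin, 97 mm high, 75 mm across; origin at the centre of its underside. Leave alone.
- saucepan: steel saucepan 178 mm across, 88 mm high, on the black induction plate to the left, its handle pointing along its own +x; origin at the centre of its underside. Leave alone.
Not all that is in view belongs to the job. What is shaped like the part that bears lid_grip but green is not meant.

How it is judged (in metres and radians):
On the way, in this order (a step that is already met when the one before it is completed fails the run):
1. the grind knob's pointer reads zero (value of joint grind_knob between -0.13 and 0.13 rad), for 0.3 s.
2. the lid is fully down in the collar, lugs through the slots, not yet twisted to half-turn (z of lid_grip in the frame of collar below 0.043 m and horizontal distance between lid_grip and collar below 0.006 m and angle between lid_grip's own z axis and vertical below 0.1 rad and value of joint drive_ring below 0.35 rad), for 0.05 s.
At the end, for the whole second after the job is handed in: The knob reads zero within 0.13 rad; the lid is down in the collar (within 5 mm of the seat, 6 mm of the axis, 0.1 rad of level) with its lugs under the lip, its handle bar within 0.21 rad (12 deg) of the half-turn ribs, the sprung ring pushed round, and the fingers still hold the lid (over 1 N) (all of step 1 and z of lid_grip in the frame of collar between 0.034 and 0.043 m and horizontal distance between lid_grip and collar below 0.006 m and angle between lid_grip's own z axis and vertical below 0.1 rad and angle between the x axis of lid_grip and the x axis of grinder, either way round below 0.21 rad and value of joint drive_ring between 0.35 and 0.95 rad and contact force between the fingers and lid above 1 N); the arm keeps its last pose, push and grip.
It fails at once if the lid is twisted as far as the lock click (value of joint drive_ring above 1.2 rad).
It fails at once if a glass, the tin or the saucepan is disturbed (moved over 30 mm) (distance of any of glass_a, glass_b, spice_tin, saucepan from where it was at the start of the episode above 0.03 m).
It also fails if it takes over 59 s, if anything falls off the work surface, if the arm or the gripper's body presses on something with over 40 N, if the wrist force passes 120 N, or if a joint passes its speed limit or range.

## Working session

There is one attempt and no reset: what is moved stays moved. The work goes in short steps, Python scripts to look and compute and a shell command to move; the robot and the scene stay as the last step left them, time stands still between calls to the robot, and variables do not carry over. Pictures are saved under pics/ and viewed, and the job is handed in when it is done.

```bash
ls; mkdir -p pics
python3 - <<'E'
from rig import env, optics
import cv2
print(env.observe())
for n in ("scene","top"):
    im=optics.get_image(n); cv2.imwrite(f"pics/{n}0.png",im[:,:,::-1])
    print(n,optics.camera_params(n))
E
```

```text
pics
{'time_s': 0.0, 'q': array([-8.87686444e+01,  2.18429415e+01,  7.43851791e+01, -9.57059462e-04,
        8.38586243e+01, -1.23380660e+01]), 'qvel': array([-0.02987907,  0.00425008,  0.0306954 ,  0.09573154,  0.10481534,
        0.08089821]), 'joint_efforts': array([ 2.69208111e-03, -4.48464739e+01, -2.31278247e+01, -8.02697446e-05,
        4.78009722e-03,  3.86428937e-06]), 'position': array([ 0.12901702, -0.53461431,  0.40409079]), 'tool_rot': array([[-4.91389464e-05,  9.72085941e-01,  2.34625063e-01],
       [ 1.51327583e-03,  2.34624867e-01, -9.72084812e-01],
       [-9.99998854e-01,  3.07285215e-04, -1.48256338e-03]]), 'ft_force': array([ 0.04703641, -0.55737785,  0.42317188]), 'wrist_torque': array([ 0.04909011, -0.02254091, -0.02293943]), 'grip_width': 0.08550118101519744}
scene {'fx': 465.11942104744656, 'fy': 465.11942104744656, 'cx': 259.7012570913223, 'cy': 192.50000995275698, 'k1': 0.03426790169209056, 'xyz': array([ 1.55936475, -0.1973108 ,  1.25078612]), 'rotation': array([[ 0.20516089,  0.71945095, -0.66355055],
       [ 0.97861419, -0.14044301,  0.15029979],
       [ 0.01494229, -0.68019562, -0.73287833]])}
top {'fx': 445.3757742375154, 'fy': 445.3757742375154, 'cx': 257.2972224906868, 'cy': 189.9988222275926, 'k1': -0.13529155574218332, 'xyz': array([0.31620625, 0.02461224, 1.59086571]), 'rotation': array([[-0.00789122, -0.99097346,  0.13382572],
       [-0.99995893,  0.00722358, -0.00547372],
       [ 0.00445761, -0.13386341, -0.99098977]])}
```

View pics/scene0.png

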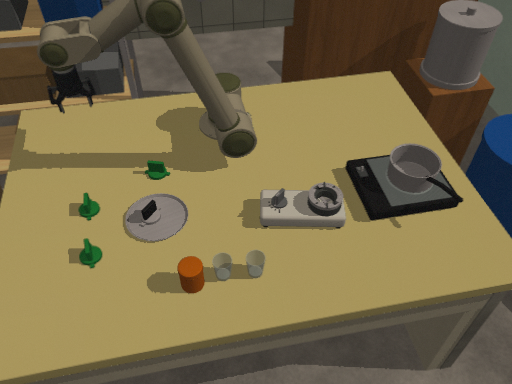

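View pics/top0.png

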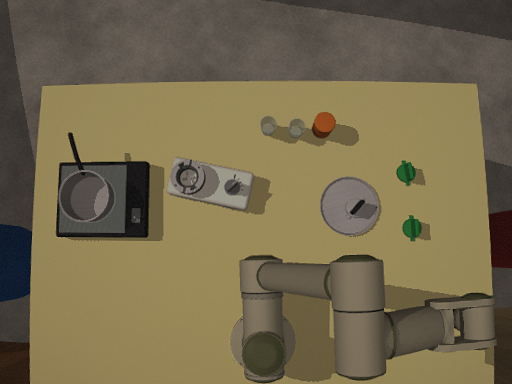

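Candidates for the lid: the black-handled one on the tray at scene (150,212) / top (357,207). The green ones are at scene (157,170), (88,205) and (90,253), with two of them at top (405,172) and (411,228). By the description it is the black one on the tray. I'll check it in close crops.

```bash
cat > h.py <<'E'
import numpy as np, cv2
from rig import env, optics
def ray(n,u,v):
    c=optics.camera_params(n)
    xd=np.array([(u-c['cx'])/c['fx'],(v-c['cy'])/c['fy']]); x=xd.copy()
    for _ in range(30): x=xd/(1+c['k1']*(x@x))
    d=c['rotation']@np.array([x[0],x[1],1.]); return c['xyz'],d/np.linalg.norm(d)
def plane(n,u,v,z):
    o,d=ray(n,u,v); return o+d*(z-o[2])/d[2]
def proj(n,p):
    c=optics.camera_params(n); q=c['rotation'].T@(np.array(p)-c['xyz']); x=q[:2]/q[2]
    x=x*(1+c['k1']*(x@x)); return c['fx']*x[0]+c['cx'],c['fy']*x[1]+c['cy']
def cross(u1,u2):
    o1,d1=ray('scene',*u1); o2,d2=ray('top',*u2)
    A=np.stack([d1,-d2],1); t=np.linalg.lstsq(A,o2-o1,rcond=None)[0]
    a,b=o1+d1*t[0],o2+d2*t[1]; return (a+b)/2,np.linalg.norm(a-b)
def crop(im,x0,y0,w,h,k): return cv2.resize(im[y0:y0+h,x0:x0+w],None,fx=k,fy=k,interpolation=cv2.INTER_CUBIC)
E
python3 - <<'E'
from h import *
s=cv2.imread('pics/scene0.png'); t=cv2.imread('pics/top0.png')
def pad(a): return cv2.resize(a,(400,300))
r1=np.hstack([pad(crop(s,110,180,100,75,4)),pad(crop(t,310,165,100,75,4))])
r2=np.hstack([pad(crop(s,255,170,100,75,4)),pad(crop(t,160,145,100,75,4))])
cv2.imwrite('pics/crop0.png',np.vstack([r1,r2]))
E
```

```text
(no output)
```

View pics/crop0.png

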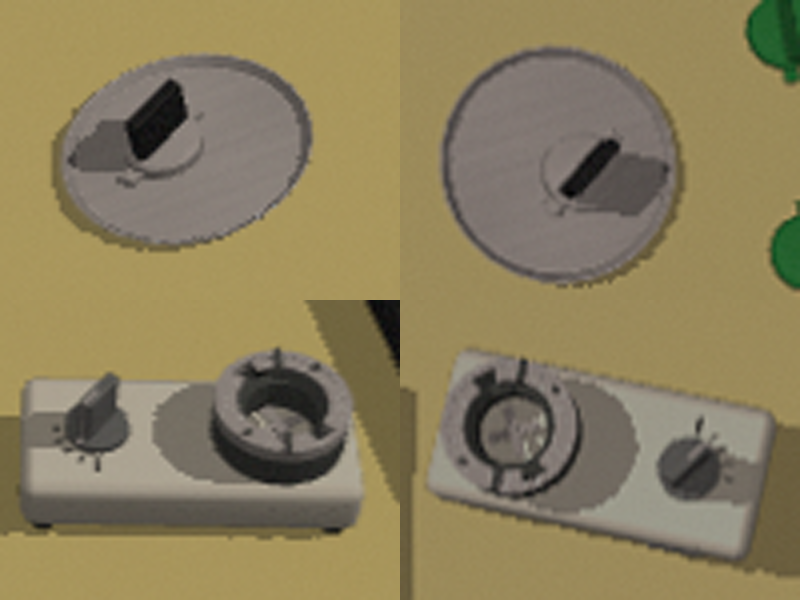

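The crop confirms it: the black-handled lid lies on the steel tray at scene crop (160,120) / top crop (590,165), and the others are green. The grinder's bowl is at top (188,178) and its knob at (232,187), with the pointer clockwise of the long tick. Next I'll measure with masks.

Run:
```python
from h import *
t=cv2.imread('pics/top0.png'); s=cv2.imread('pics/scene0.png')
for n,im,(x0,y0,w,h) in (('top',t,(160,145,100,75)),('scene',s,(255,170,100,75))):
    hsv=cv2.cvtColor(im,cv2.COLOR_BGR2HSV)
    m=((hsv[...,1]<70)).astype(np.uint8)*255
    mm=np.zeros_like(m); mm[y0:y0+h,x0:x0+w]=m[y0:y0+h,x0:x0+w]
    m2=cv2.resize(mm[y0:y0+h,x0:x0+w],None,fx=4,fy=4,interpolation=cv2.INTER_NEAREST)
    cv2.imwrite(f'pics/m_{n}.png',np.hstack([m2,cv2.cvtColor(crop(im,x0,y0,w,h,4),cv2.COLOR_BGR2GRAY)]))
# lid handle: dark
for n,im,(x0,y0,w,h) in (('top',t,(340,190,40,35)),('scene',s,(130,190,45,35))):
    v=im[y0:y0+h,x0:x0+w].max(2)
    c,_=cv2.findContours((v<45).astype(np.uint8),cv2.RETR_EXTERNAL,cv2.CHAIN_APPROX_NONE)
    c=max(c,key=cv2.contourArea); r=cv2.minAreaRect(c)
    print(n,'handle',r,cv2.boxPoints(r)+[x0,y0])
```

```text
top handle ((17.250001907348633, 16.75), (4.242640495300293, 17.677669525146484), 45.0) [[349.50000191 211.5       ]
 [362.00000191 199.        ]
 [365.00000191 202.        ]
 [352.50000191 214.5       ]]
scene handle ((18.75, 19.750001907348633), (9.192388534545898, 19.798992156982422), 45.0) [[138.5        213.50000191]
 [152.5        199.50000191]
 [159.         206.00000191]
 [145.         220.00000191]]
```

View pics/m_top.png

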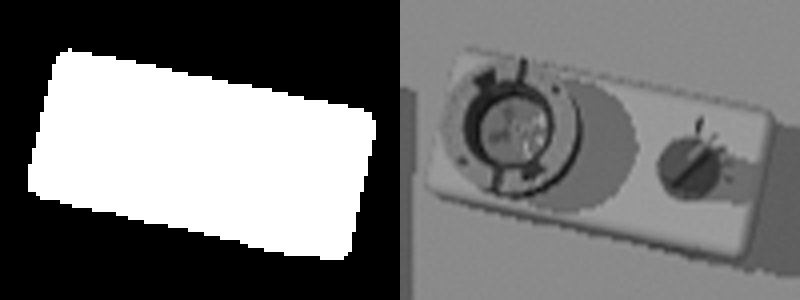

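View pics/m_scene.png

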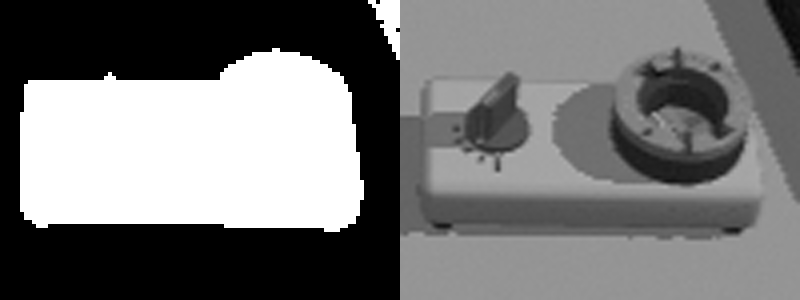

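Run:
```python
from h import *
t=cv2.imread('pics/top0.png'); s=cv2.imread('pics/scene0.png')
a=crop(t,166,155,40,45,10); b=crop(s,305,178,40,45,10)
cv2.imwrite('pics/collar0.png',np.hstack([a,b]))
a=crop(t,216,170,40,40,10); b=crop(s,263,182,40,40,10)
cv2.imwrite('pics/knob0.png',np.hstack([a,b]))
```

```text
(no output)
```

View pics/collar0.png

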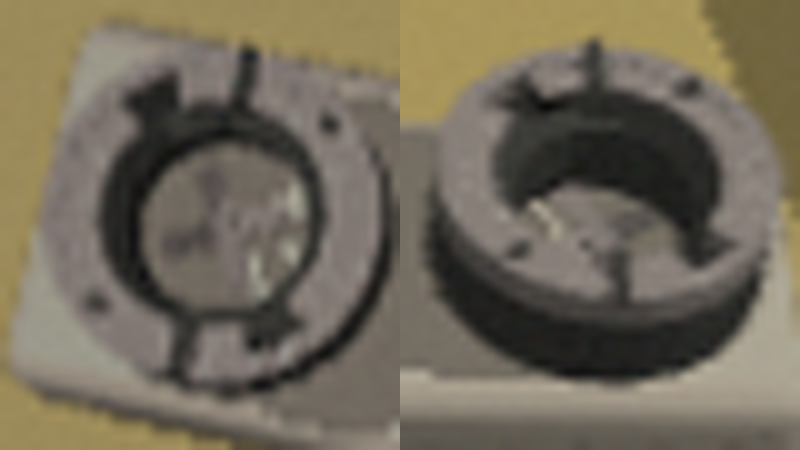

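View pics/knob0.png

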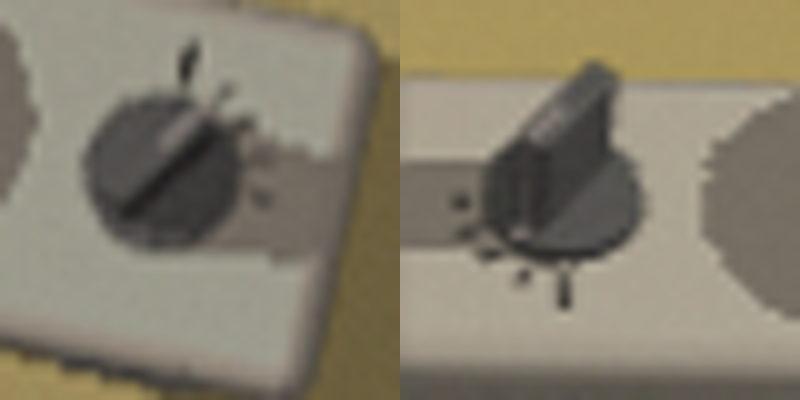

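Run:
```python
from h import *
def P(n,U,V,x0,y0,z,off=0): return plane(n,(U-off+.5)/10-.5+x0,(V+.5)/10-.5+y0,z)
T=lambda U,V,z:P('top',U,V,166,155,z); S=lambda U,V,z:P('scene',U,V,305,178,z,400)
def rep(l,a,b):
    d=a-b; print(l,'mid',((a+b)/2).round(4),'len',round(np.linalg.norm(d),4),'ang',round(np.degrees(np.arctan2(d[1],d[0])),2))
rep('rib top',T(248,50,.105),T(178,380,.105)); rep('rib sc',S(594,45,.105),S(622,300,.105))
rep('dot top',T(330,124,.103),T(97,303,.103)); rep('dot sc',S(517,250,.103),S(688,85,.103))
T=lambda U,V,z:P('top',U,V,216,170,z); S=lambda U,V,z:P('scene',U,V,263,182,z,400)
rep('knob bar sc',S(527,140,.113),S(603,67,.113))
rep('disc top lr',T(83,172,.067),T(242,172,.067));rep('disc top ud',T(163,93,.067),T(163,250,.067))
print('tick top',T(190,62,.06),'tick sc',S(564,288,.06))
print('ptr top',T(183,130,.113))
# grinder edges
t=cv2.imread('pics/top0.png'); hsv=cv2.cvtColor(t,cv2.COLOR_BGR2HSV); m=np.zeros((384,512),np.uint8)
m[145:220,160:260]=(hsv[145:220,160:260,1]<70)
c=max(cv2.findContours(m,cv2.RETR_EXTERNAL,cv2.CHAIN_APPROX_NONE)[0],key=cv2.contourArea)[:,0]
up=np.array([plane('top',u,v,.055)[:2] for u,v in c])
r=cv2.minAreaRect(up.astype(np.float32)); print('rect',r)
# lid
for n,B in (('top',[[362,199],[365,202],[352.5,214.5],[349.5,211.5]]),('scene',[[138.5,213.5],[152.5,199.5],[159,206],[145,220]])):
    B=np.array(B); print(n,[plane(n,*q,.063).round(4) for q in B])
```

```text
rib top mid [0.5666 0.2549 0.105 ] len 0.1154 ang -11.1
rib sc mid [0.573  0.2519 0.105 ] len 0.1162 ang 167.28
dot top mid [0.5672 0.255  0.103 ] len 0.0995 ang -52.25
dot sc mid [0.5697 0.2519 0.103 ] len 0.1001 ang -52.17
knob bar sc mid [0.5388 0.1002 0.113 ] len 0.0428 ang -49.88
disc top lr mid [0.534  0.1043 0.067 ] len 0.055 ang 89.58
disc top ud mid [0.5342 0.1041 0.067 ] len 0.0548 ang -0.01
tick top [0.57361485 0.09502186 0.06      ] tick sc [0.57413119 0.09381492 0.06      ]
ptr top [0.54158351 0.09495159 0.113     ]
rect ((0.5482602715492249, 0.18231192231178284), (0.28990769386291504, 0.13823838531970978), 77.66837310791016)
top [array([ 0.4882, -0.3482,  0.063 ]), array([ 0.4776, -0.3584,  0.063 ]), array([ 0.4345, -0.3128,  0.063 ]), array([ 0.4451, -0.3026,  0.063 ])]
scene [array([ 0.4999, -0.3682,  0.063 ]), array([ 0.4457, -0.3197,  0.063 ]), array([ 0.4797, -0.2999,  0.063 ]), array([ 0.5323, -0.3484,  0.063 ])]
```

Run:
```python
from h import *
t=cv2.imread('pics/top0.png'); s=cv2.imread('pics/scene0.png')
a=crop(t,337,187,40,40,10); b=crop(s,130,190,40,40,10)
cv2.imwrite('pics/lid0.png',np.hstack([a,b]))
```

```text
(no output)
```

View pics/lid0.png

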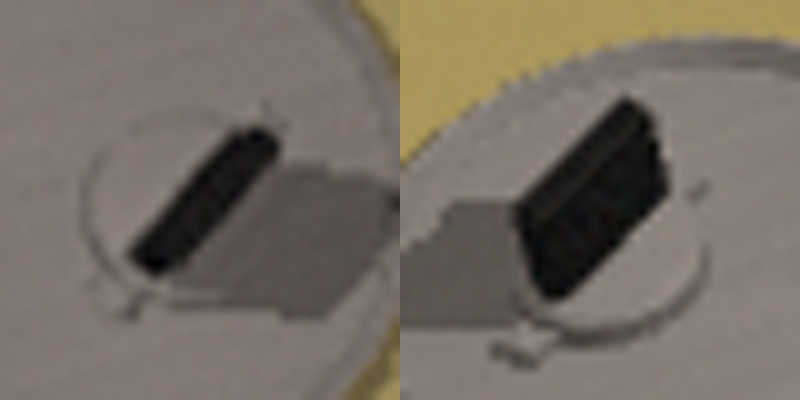

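Run:
```python
from h import *
def P(n,U,V,x0,y0,z,off=0): return plane(n,(U-off+.5)/10-.5+x0,(V+.5)/10-.5+y0,z)
T=lambda U,V,z:P('top',U,V,337,187,z); S=lambda U,V,z:P('scene',U,V,130,190,z,400)
def rep(l,a,b):
    d=a-b; print(l,'mid',((a+b)/2).round(4),'len',round(np.linalg.norm(d),4),'ang',round(np.degrees(np.arctan2(d[1],d[0])),2))
rep('bar top',T(262,137,.063),T(143,266,.063)); rep('bar sc',S(527,212,.063),S(640,106,.063))
rep('edge top',T(243,126,.063),T(130,252,.063)); rep('edge sc',S(515,205,.063),S(628,97,.063))
rep('lugs top',T(272,105,.009),T(122,310,.009)); rep('lugs sc',S(706,186,.009),S(500,352,.009))
rep('disc',T(83,200,.015),T(290,200,.015))
# tray
for n in('top','scene'):
    im=cv2.imread(f'pics/{n}0.png')
for c in ([.46,-.33,.063],[.46,-.33,.009],[.46,-.325,.063]): print(c,proj('top',c),proj('scene',c))
```

```text
bar top mid [ 0.4616 -0.3289  0.063 ] len 0.0623 ang -44.33
bar sc mid [ 0.4698 -0.336   0.063 ] len 0.0566 ang -43.93
edge top mid [ 0.466  -0.3234  0.063 ] len 0.0601 ang -43.51
edge sc mid [ 0.4654 -0.3398  0.063 ] len 0.0574 ang -43.21
lugs top mid [ 0.4646 -0.3394  0.009 ] len 0.0932 ang -37.98
lugs sc mid [ 0.4723 -0.3377  0.009 ] len 0.0955 ang 130.26
disc mid [ 0.4667 -0.3342  0.015 ] len 0.0752 ang 89.44
[0.46, -0.33, 0.063] (np.float64(357.14478692508624), np.float64(207.12759911139503)) (np.float64(149.6458254229721), np.float64(203.00667102346333))
[0.46, -0.33, 0.009] (np.float64(353.75653583844644), np.float64(208.57067668529612)) (np.float64(152.1064545433794), np.float64(213.3178099872607))
[0.46, -0.325, 0.063] (np.float64(355.72596038650346), np.float64(207.1417090336671)) (np.float64(151.14627876816186), np.float64(202.79412713757853))
```

Both views agree, and the sizes check out: rib span 115 mm, dots at radius 50 mm, disc 55 mm, and 155 mm from collar to knob.

| Thing | Position (m) | Angle (deg) |
|---|---|---|
| Grinder yaw | – | about -12.2 |
| Collar | (0.5685, 0.2535) | – |
| Knob | (0.5355, 0.102) | pointer about -50 (0.66 rad clockwise) |
| Lid | (0.467, -0.334) | bar about -44 |

I'll start with the knob.

```bash
cat >> h.py <<'E'
def go(xy,z=None,ang=None):
    o=env.observe(); R=o['tool_rot']; p=o['position']
    d=np.array([xy[0],xy[1],p[2] if z is None else z])-p
    a=np.degrees(np.arctan2(R[1,2],R[0,2]))
    print('t',round(o['time_s'],2),'pos',p.round(4),'jaw',a.round(2),'q',o['q'].round(1),'w',round(o['grip_width'],4),'F',o['ft_force'].round(1),'M',o['wrist_torque'].round(2))
    print('units x,y,z:',(R.T@d/.03).round(2),'turn units:',None if ang is None else round(((a-ang+180)%360-180)/5,2))
E
python3 -m inch '[[-1,[0,0.9,-0.87],0],[-1,[0,0.95,-0.92],0],[-1,[0,0.95,-0.92],0],[-1,[0,0.95,-0.92],0],[-1,[0,0.95,-0.92],0],[-1,[0,0.95,-0.92],0],[-1,[0,0.95,-0.92],0],[-1,[0,0.95,-0.92],0]]' 20
python3 -c "
from h import *
go((.5355,.102),.33,40)"
```

```text
time_s: 0.77
position: [0.2982, -0.2665, 0.4046]
tool_rot: [[-0.0, 0.972, 0.234], [0.0, 0.234, -0.972], [-1.0, -0.0, -0.0]]
ft_force: [1.7, -0.8, -0.4]
grip_width: 0.0854
t 0.77 pos [ 0.2982 -0.2665  0.4046] jaw -76.47 q [-58.9   6.5  95.7   0.   77.8  17.6] w 0.0854 F [ 1.7 -0.8 -0.4] M [-0.08 -0.01 -0.  ]
units x,y,z: [  2.49  10.56 -10.09] turn units: -23.29
```

```bash
python3 -m inch '[[-1,[0,0.95,-0.92],0],[-1,[0,0.95,-0.92],0],[-1,[0,0.95,-0.92],0],[-1,[0,0.95,-0.92],0],[-1,[0,0.95,-0.92],0],[-1,[0,0.95,-0.92],0],[-1,[0,0.95,-0.92],0],[-1,[0,0.95,-0.92],0]]' >/dev/null
python3 -m inch '[[-1,[0.3,0.95,-0.92],0],[-1,[0.3,0.95,-0.92],0],[-1,[0.3,0.95,-0.92],0],[-1,[0,0,0],-1],[-1,[0,0,0],-1],[-1,[0,0,0],-1],[-1,[0,0,0],-1],[-1,[0,0,0],-1]]' >/dev/null
python3 -m inch '[[-1,[0.2,0,0],-1],[-1,[0.2,0,0],-1],[-1,[0.2,0,0],-1],[-1,[0.2,0,0],-1],[-1,[0.2,0,0],-1],[-1,[0.2,0,0],-1],[-1,[0.2,0,0],-1],[-1,[0.2,0,0],-1]]' >/dev/null
python3 -m inch '[[-1,[0,0,0],-1],[-1,[0,0,0],-1],[-1,[0,0,0],-1],[-1,[0,0,0],-1],[-1,[0,0,0],-1],[-1,[0,0,0],-1],[-1,[0,0,0],-1],[-1,[0,0,0],-1]]'
python3 -c "
from h import *
go((.5355,.102),.25,40)"
```

```text
time_s: 3.43
position: [0.5312, 0.1004, 0.3294]
tool_rot: [[-0.001, -0.482, 0.876], [0.0, 0.876, 0.482], [-1.0, 0.0, -0.001]]
ft_force: [0.7, 0.6, -0.7]
grip_width: 0.0854
t 3.43 pos [0.5312 0.1004 0.3294] jaw 28.82 q [ -1.9  24.7  82.9  -0.   72.4 -30.7] w 0.0854 F [ 0.7  0.6 -0.7] M [-0.01 -0.01 -0.03]
units x,y,z: [ 2.65 -0.02  0.15] turn units: -2.24
```

```bash
python3 -m inch '[[-1,[0,0,0.15],-1],[-1,[0.2,0,0],-1],[-1,[0.2,0,0],-0.25],[-1,[0.2,0,0],0],[-1,[0,0,0],0],[-1,[0,0,0],0],[-1,[0,0,0],0],[-1,[0,0,0],0]]' >/dev/null
python3 - <<'E'
from h import *
go((.5355,.102),.25,40)
for n,(a,b) in (('scene',(250,160)),('top',(180,150))):
    im=optics.get_image(n)[:,:,::-1]; globals()[n]=crop(im,a,b,80,80,5)
cv2.imwrite('pics/k1.png',np.hstack([scene,top]))
E
```

```text
t 4.1 pos [0.5353 0.1025 0.312 ] jaw 39.77 q [ -1.6  26.2  83.6   0.   70.1 -41.4] w 0.0851 F [ 0.  -1.2  0.8] M [ 0.01 -0.    0.01]
units x,y,z: [ 2.07 -0.02 -0.01] turn units: -0.05
```

View pics/k1.png

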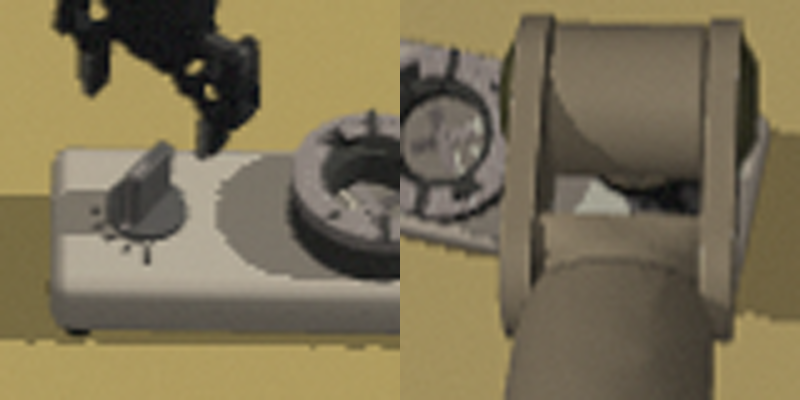

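The arm hides the knob from the top camera. In the scene view the open fingers, at crop (93,85) and (207,145), straddle the bar at (150,165). I'll go down and grip.

```bash
python3 -m inch '[[-1,[0.5,0,0],0],[-1,[0.5,0,0],0],[-1,[0.5,0,0],0],[-1,[0.4,0,0],0],[-1,[0.15,0,0],0],[-1,[0,0,0],0],[0.2,[0,0,0],0],[0.6,[0,0,0],0]]' 20
python3 -m inch '[[1,[0,0,0],0],[1,[0,0,0],0],[1,[0,0,0],0],[1,[0,0,0],0],[1,[0,0,0],0],[1,[0,0,0],0],[1,[0,0,0],0],[1,[0,0,0],0]]' 20 >/dev/null
python3 - <<'E'
from h import *
go((.5355,.102),.25,40)
im=optics.get_image('scene')[:,:,::-1]; cv2.imwrite('pics/k2.png',crop(im,250,160,80,70,8))
E
```

```text
time_s: 4.87
position: [0.5354, 0.1025, 0.2511]
tool_rot: [[0.002, -0.64, 0.768], [-0.0, 0.768, 0.64], [-1.0, -0.001, 0.001]]
ft_force: [-0.0, 0.8, 0.4]
grip_width: 0.0637
t 5.53 pos [0.5355 0.1026 0.2506] jaw 39.82 q [ -1.6  30.6  87.9   0.   61.4 -41.4] w 0.0127 F [3.8 0.4 3.5] M [ 0.24 -0.38 -0.03]
units x,y,z: [ 0.02 -0.01 -0.01] turn units: -0.04
```

View pics/k2.png

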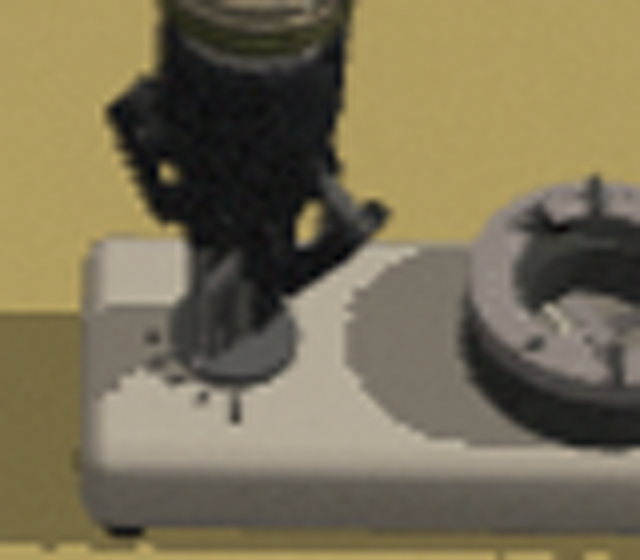

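The bar is gripped at 12.7 mm. Next is a counter-clockwise turn of 38°.

```bash
python3 -m inch '[[1,[0,0,0],-1],[1,[0,0,0],-1],[1,[0,0,0],-1],[1,[0,0,0],-1],[1,[0,0,0],-1],[1,[0,0,0],-1],[1,[0,0,0],-1],[1,[0,0,0],-0.6]]' >/dev/null
python3 -m inch '[[1,[0,0,0],0],[1,[0,0,0],0],[1,[0,0,0],0],[1,[0,0,0],0],[1,[0,0,0],0],[1,[0,0,0],0],[1,[0,0,0],0],[1,[0,0,0],0]]' >/dev/null
python3 - <<'E'
from h import *
go((.5355,.102),.25,77.8)
im=optics.get_image('scene')[:,:,::-1]; cv2.imwrite('pics/k3.png',crop(im,250,160,80,70,8))
E
```

```text
t 6.92 pos [0.5356 0.1026 0.2506] jaw 77.7 q [ -1.6  30.6  87.9   0.   61.4 -79.3] w 0.0128 F [4.1 2.8 3.3] M [ 0.48 -0.62  0.06]
units x,y,z: [ 0.02 -0.   -0.02] turn units: -0.02
```

View pics/k3.png

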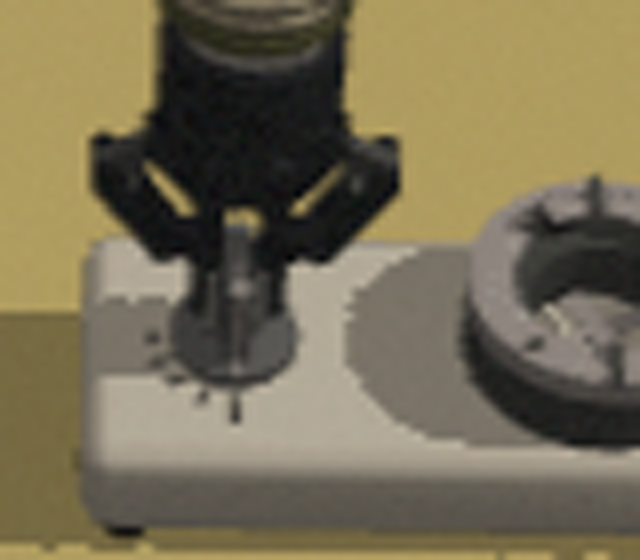

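The bar's pointer at crop (237,330) is in line with the long tick at (235,400). I'll release, rise and move towards the lid.

```bash
python3 -m inch '[[-0.3,[0,0,0],0],[-1,[0,0,0],0],[-1,[0,0,0],0],[-1,[0,0,0],0],[-1,[-1,0,0],0],[-1,[-1,0,0],0],[-1,[-1,0,0],0],[-1,[-0.5,0,0],0]]'
python3 - <<'E'
from h import *
go((.467,-.334),.33,46)
for n,(a,b) in (('scene',(250,160)),('top',(180,150))):
    im=optics.get_image(n)[:,:,::-1]; globals()[n]=crop(im,a,b,80,80,5)
cv2.imwrite('pics/k4.png',np.hstack([scene,top]))
E
```

```text
time_s: 7.63
position: [0.5352, 0.1025, 0.3585]
tool_rot: [[0.004, -0.977, 0.211], [-0.0, 0.211, 0.977], [-1.0, -0.004, 0.001]]
ft_force: [0.5, -0.1, -0.3]
grip_width: 0.0853
t 7.63 pos [0.5352 0.1025 0.3585] jaw 77.79 q [ -1.6  23.4  79.7  -0.   76.6 -79.4] w 0.0853 F [ 0.5 -0.1 -0.3] M [-0.04  0.01  0.02]
units x,y,z: [  0.95  -0.85 -14.7 ] turn units: 6.36
```

View pics/k4.png

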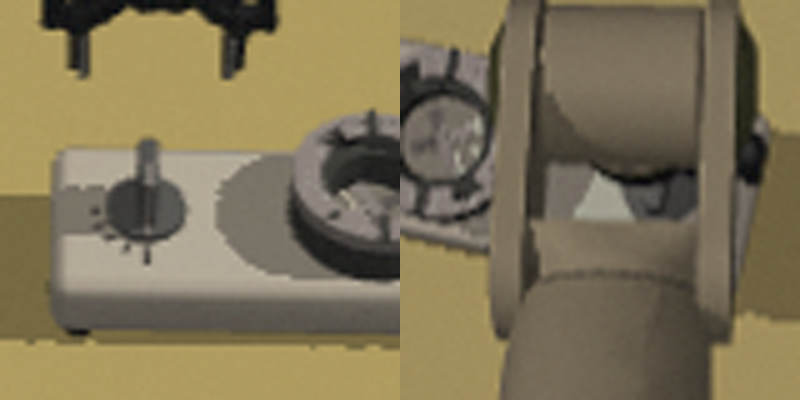

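The knob is upright in line with its long tick at crop (147,255), and the hand is clear. On to the lid.

```bash
python3 -m inch '[[-1,[0,-0.06,-0.9],0],[-1,[0,-0.06,-1],0],[-1,[0,-0.06,-1],0],[-1,[0,-0.06,-1],0],[-1,[0,-0.06,-1],0],[-1,[0,-0.06,-1],0],[-1,[0,-0.06,-1],0],[-1,[0,-0.06,-1],0]]' >/dev/null
python3 -m inch '[[-1,[0,-0.06,-1],0],[-1,[0,-0.06,-1],0],[-1,[0,-0.06,-1],0],[-1,[0,-0.06,-1],0],[-1,[0,-0.06,-1],0],[-1,[0,-0.06,-1],0],[-1,[0,-0.06,-0.8],0],[-1,[0,0,0],0]]' >/dev/null
python3 -m inch '[[-1,[0.1,0,0],1],[-1,[0.1,0,0],1],[-1,[0.1,0,0],1],[-1,[0.2,0,0],1],[-1,[0.2,0,0],1],[-1,[0.2,0,0],1],[-1,[0,0,0],0.36],[-1,[0,0,0],0]]' >/dev/null
python3 - <<'E'
from h import *
go((.467,-.334),.19,46)
for n,(a,b) in (('scene',(105,150)),('top',(320,165))):
    im=optics.get_image(n)[:,:,::-1]; globals()[n]=crop(im,a,b,80,80,5)
cv2.imwrite('pics/l1.png',np.hstack([scene,top]))
E
```

```text
t 9.73 pos [ 0.4685 -0.3336  0.3268] jaw 45.96 q [-47.2  28.1  77.4   0.   74.7 -93.2] w 0.0852 F [-0.1  0.3 -0.3] M [0.   0.01 0.01]
units x,y,z: [ 4.56  0.01 -0.05] turn units: -0.01
```

View pics/l1.png

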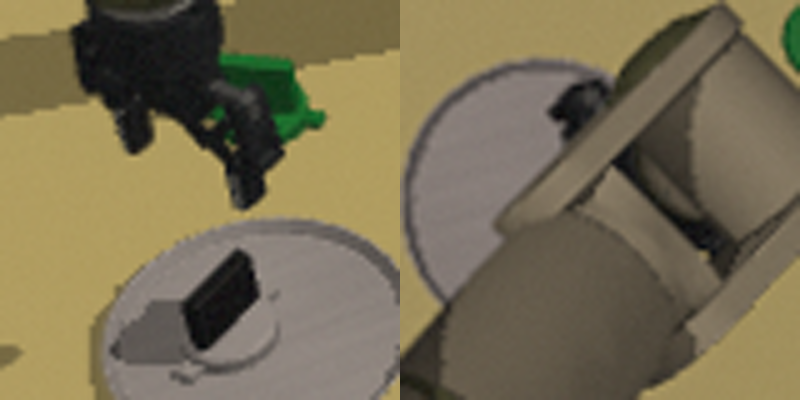

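The scene view shows the fingers at crop (135,140) and (245,195), straddling the bar at (222,300). The green decoy at (265,90) is clear. I'll go down and grip.

```bash
python3 -m inch '[[-1,[0.8,0,-0.05],0],[-1,[0.8,0,0],0],[-1,[0.8,0,0],0],[-1,[0.8,0,0],0],[-1,[0.7,0,0],0],[-1,[0.33,0,0],0],[-1,[0,0,0],0],[-1,[0,0,0],0]]' >/dev/null
python3 - <<'E'
from h import *
go((.467,-.334),.20,46)
im=optics.get_image('scene')[:,:,::-1]; cv2.imwrite('pics/l2.png',crop(im,105,160,80,75,8))
E
```

```text
t 10.5 pos [ 0.4677 -0.3354  0.2017] jaw 46.05 q [-47.4  36.8  85.5  -0.   57.7 -93.5] w 0.0855 F [0.7 0.3 1.4] M [-0.03  0.01  0.03]
units x,y,z: [0.06 0.05 0.02] turn units: 0.01
```

View pics/l2.png

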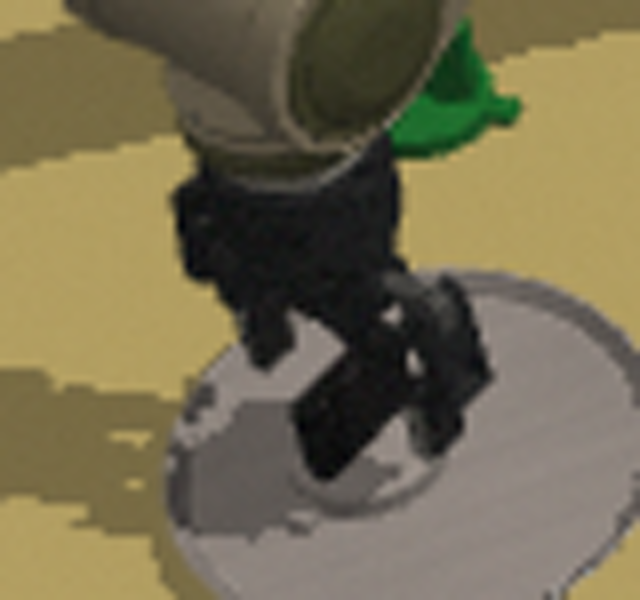

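```bash
python3 -m inch '[[0,[0.06,0,0],0],[0.5,[0,0,0],0],[1,[0,0,0],0],[1,[0,0,0],0],[1,[0,0,0],0],[1,[0,0,0],0],[1,[0,0,0],0],[1,[0,0,0],0]]' 50 >/dev/null
python3 - <<'E'
from h import *
go((.467,-.334),.20,46)
E
python3 -m inch '[[1,[-0.3,0,0],0],[1,[-0.8,0,0],0],[1,[-0.9,0,0],0],[1,[-0.9,0,0],0],[1,[-0.9,0,0],0],[1,[-0.9,0,0],0],[1,[-0.5,0,0],0],[1,[0,0,0],0]]' >/dev/null
python3 - <<'E'
from h import *
go((.5685,.2535),.34,117.8)
for n,(a,b) in (('scene',(105,130)),('top',(320,165))):
    im=optics.get_image(n)[:,:,::-1]; globals()[n]=crop(im,a,b,80,80,5)
cv2.imwrite('pics/l3.png',np.hstack([scene,top]))
E
```

```text
t 11.22 pos [ 0.4676 -0.3354  0.1998] jaw 46.02 q [-47.4  36.9  85.6  -0.   57.4 -93.5] w 0.0133 F [-1.1 -0.4  4.1] M [0.04 0.12 0.01]
units x,y,z: [-0.01  0.05  0.02] turn units: 0.0
t 11.88 pos [ 0.4676 -0.3352  0.3592] jaw 46.02 q [-47.4  26.3  74.7   0.   78.6 -93.5] w 0.0136 F [-0.6  0.4 -2. ] M [-0.06 -0.02  0.06]
units x,y,z: [ 0.57 11.21 16.46] turn units: -14.36
```

View pics/l3.png

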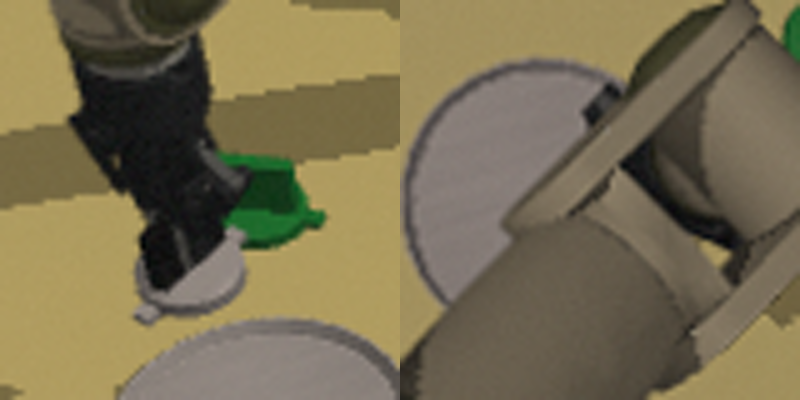

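The lid is up and level: its disc at crop (190,280) hangs off the tray, width 13.6 mm, load 2 N. I'll carry it over to the collar.

```bash
python3 -m inch '[[1,[0,0.5,0.7],0],[1,[0,0.65,0.95],0],[1,[0,0.65,0.95],0],[1,[0,0.65,0.95],0],[1,[0,0.65,0.95],0],[1,[0,0.65,0.95],0],[1,[0,0.65,0.95],0],[1,[0,0.65,0.95],0]]' >/dev/null
python3 -m inch '[[1,[0,0.65,0.95],0],[1,[0,0.65,0.95],0],[1,[0,0.65,0.95],0],[1,[0,0.65,0.95],0],[1,[0,0.65,0.95],0],[1,[0,0.65,0.95],0],[1,[0,0.65,0.95],0],[1,[0,0.65,0.95],0]]' >/dev/null
python3 -m inch '[[1,[0,0.65,0.95],0],[1,[0,0.2,0.4],-0.36],[1,[0,0,0],-1],[1,[0,0,0],-1],[1,[0,0,0],-1],[1,[0,0,0],-1],[1,[0,0,0],-1],[1,[0,0,0],-1]]' >/dev/null
python3 -m inch '[[1,[0,0,0],-1],[1,[0,0,0],-1],[1,[0,0,0],-1],[1,[0,0,0],-1],[1,[0,0,0],-1],[1,[0,0,0],-1],[1,[0,0,0],-1],[1,[0,0,0],-1]]' >/dev/null
python3 - <<'E'
from h import *
go((.5685,.2535),.34,117.8)
E
```

```text
t 14.65 pos [0.5674 0.2477 0.3532] jaw 118.06 q [  12.6   31.    67.5    0.    81.8 -105.4] w 0.0134 F [ 0.3  0.3 -2. ] M [0.03 0.01 0.04]
units x,y,z: [ 0.44 -0.12  0.15] turn units: 0.05
```

```bash
python3 -m inch '[[1,[0,-0.12,0.15],0],[1,[0.3,0,0],0],[1,[0.4,0,0],0],[1,[0.35,0,0],0],[1,[0.2,0,0],0],[1,[0,0,0],0],[1,[0,0,0],0],[1,[0,0,0],0]]' >/dev/null
python3 - <<'E'
from h import *
go((.5685,.2535),.34,117.8)
for n,(a,b) in (('scene',(295,160)),('top',(150,140))):
    im=optics.get_image(n)[:,:,::-1]; cv2.imwrite(f'pics/{n}_c1.png',im); globals()[n]=crop(im,a,b,50,50,8)
cv2.imwrite('pics/c1.png',np.hstack([scene,top]))
E
```

```text
t 15.32 pos [0.5687 0.2534 0.3184] jaw 117.79 q [  13.1   33.    69.9    0.    77.1 -104.6] w 0.0135 F [ 0.3  0.1 -1.5] M [-0.01  0.   -0.01]
units x,y,z: [-0.72  0.    0.  ] turn units: -0.0
```

View pics/c1.png

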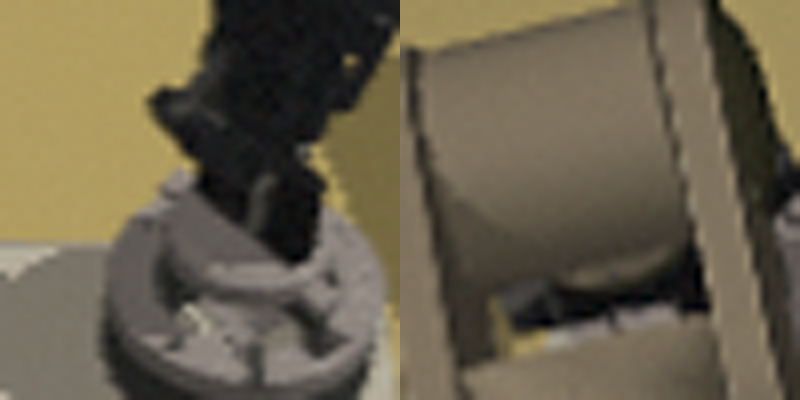

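Run:
```python
from h import *
im=cv2.imread('pics/scene_c1.png'); cv2.imwrite('pics/c1b.png',crop(im,303,170,45,42,14))
c=np.array([.5685,.2535]); b=np.array([np.cos(np.radians(27.8)),np.sin(np.radians(27.8))]); n=np.array([-b[1],b[0]])
f=lambda p,z:[(np.array(proj('scene',[*p,z]))-[303,170]+.5)*14-.5]
for k,p,z in (('lug+',c+.047*b,.127),('lug-',c-.047*b,.127),('disc near',c+.035*np.array([.975,-.22]),.121),('bar+bot',c+.03*b,.136),('slot+',c+.045*b,.102),('slot-',c-.045*b,.102)): print(k,f(p,z)[0].round())
```

```text
lug+ [474. 386.]
lug- [192. 162.]
disc near [340. 398.]
bar+bot [426. 318.]
slot+ [453. 452.]
slot- [187. 238.]
```

View pics/c1b.png

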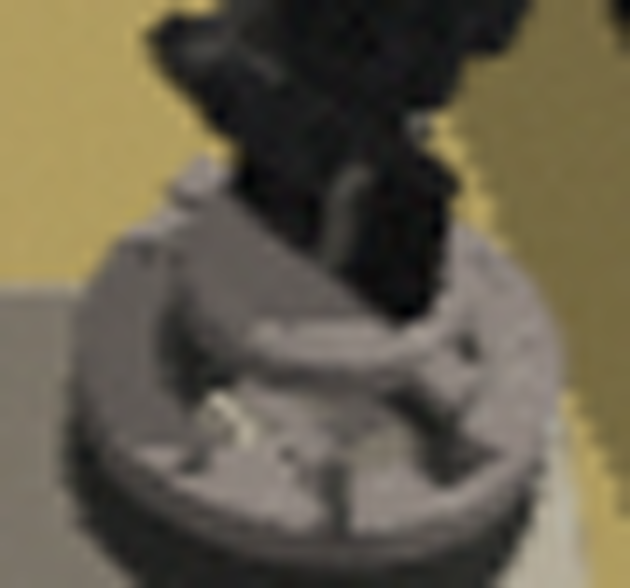

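In the scene view the near lug tip is at crop (470,385), where I predicted (474,386). The slot is below it at about (460,458), against a predicted (453,452). That is within about 1.5 mm, so I'll lower gently.

```bash
python3 -m inch '[[1,[0.2,0,0],0],[1,[0.2,0,0],0],[1,[0.1,0,0],0],[1,[0.1,0,0],0],[1,[0.1,0,0],0],[1,[0.05,0,0],0],[1,[0,0,0],0],[1,[0,0,0],0]]'
python3 - <<'E'
from h import *
go((.5685,.2535),.287,117.8)
im=optics.get_image('scene')[:,:,::-1]; cv2.imwrite('pics/c2.png',crop(im,303,170,45,42,14))
E
```

```text
time_s: 16.08
position: [0.5686, 0.2534, 0.2955]
tool_rot: [[0.0, -0.884, -0.467], [0.0, -0.467, 0.884], [-1.0, -0.0, 0.0]]
ft_force: [0.2, 0.1, -2.4]
grip_width: 0.0135
t 16.08 pos [0.5686 0.2534 0.2955] jaw 117.82 q [  13.1   34.2   71.6    0.    74.2 -104.7] w 0.0135 F [ 0.2  0.1 -2.4] M [ 0.04  0.02 -0.04]
units x,y,z: [0.28 0.   0.  ] turn units: 0.0
```

View pics/c2.png

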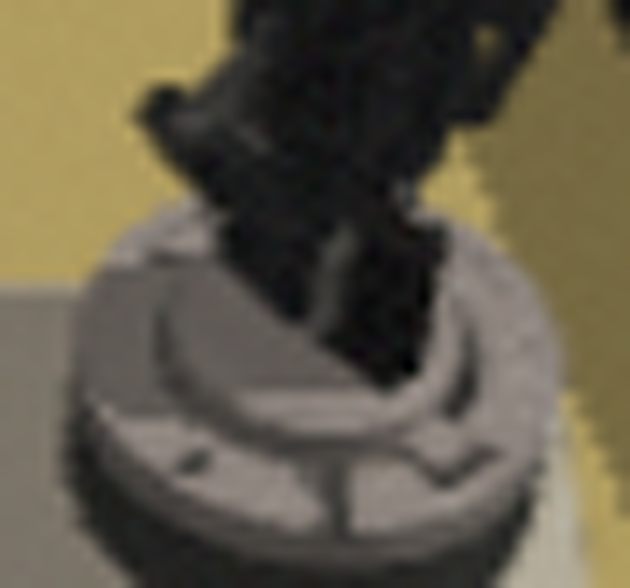

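The near lug is dropping into its slot at crop (440,455), with no contact force. I'll continue to the seat.

```bash
python3 -m inch '[[1,[0.06,0,0],0],[1,[0.06,0,0],0],[1,[0.06,0,0],0],[1,[0.06,0,0],0],[1,[0.04,0,0],0],[1,[0.02,0,0],0],[1,[0,0,0],0],[1,[0,0,0],0]]'
python3 - <<'E'
from h import *
go((.5685,.2535),.287,117.8)
im=optics.get_image('scene')[:,:,::-1]; cv2.imwrite('pics/c3.png',crop(im,303,170,45,42,14))
E
```

```text
time_s: 16.8
position: [0.5685, 0.2534, 0.2869]
tool_rot: [[0.0, -0.884, -0.467], [-0.0, -0.467, 0.884], [-1.0, -0.0, -0.0]]
ft_force: [-1.9, -0.5, 3.1]
grip_width: 0.0131
t 16.8 pos [0.5685 0.2534 0.2869] jaw 117.82 q [  13.1   34.7   72.3   -0.    73.  -104.7] w 0.0131 F [-1.9 -0.5  3.1] M [-0.11  0.44 -0.03]
units x,y,z: [-0. -0.  0.] turn units: 0.0
```

View pics/c3.png

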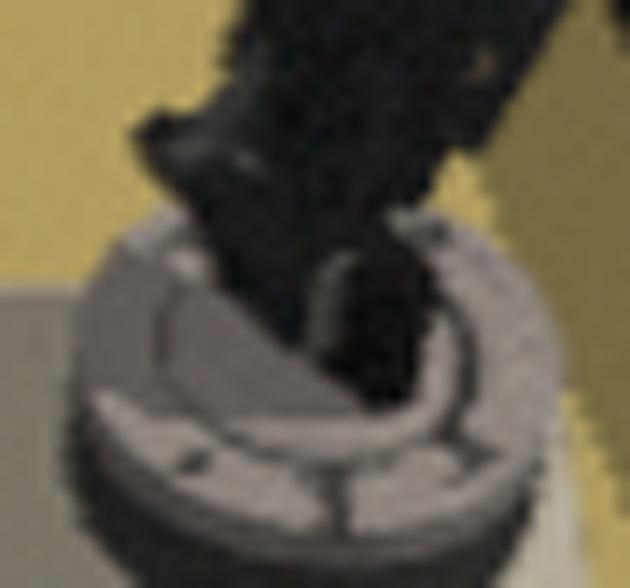

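Contact came at TCP z 0.2869. From the pick height on the tray I expected 0.287, so the lid is fully down, and the picture shows its disc level in the lip. The near slot at crop (465,465) is still open above the lug. Now I'll twist clockwise, half-way first.

```bash
python3 -m inch '[[1,[0,0,0],0],[1,[0,0,0],0.5],[1,[0,0,0],0.5],[1,[0,0,0],0.7],[1,[0,0,0],0.7],[1,[0,0,0],0.8],[1,[0,0,0],0.8],[1,[0,0,0],0]]'
python3 - <<'E'
from h import *
go((.5685,.2535),.287,77.8)
E
```

```text
time_s: 17.52
position: [0.5687, 0.2536, 0.2869]
tool_rot: [[0.001, -0.991, -0.134], [0.001, -0.134, 0.991], [-1.0, -0.001, 0.0]]
ft_force: [-0.6, 1.7, 3.7]
grip_width: 0.0134
t 17.52 pos [0.5687 0.2536 0.2869] jaw 97.68 q [ 13.2  34.7  72.2   0.   73.  -84.5] w 0.0134 F [-0.6  1.7  3.7] M [ 0.2   0.25 -0.06]
units x,y,z: [-0.    0.01 -0.  ] turn units: 3.98
```

Smooth, with low forces and the height unchanged. I'll finish the twist.

```bash
python3 -m inch '[[1,[0,0,0],0.7],[1,[0,0,0],0.8],[1,[0,0,0],0.8],[1,[0,0,0],0.8],[1,[0,0,0],0.6],[1,[0,0,0],0.3],[1,[0,0,0],0],[1,[0,0,0],0]]'
python3 - <<'E'
from h import *
go((.5685,.2535),.287,77.8)
im=optics.get_image('scene')[:,:,::-1]; cv2.imwrite('pics/c4.png',crop(im,260,165,90,50,8))
E
```

```text
time_s: 18.18
position: [0.5687, 0.2536, 0.2869]
tool_rot: [[0.001, -0.978, 0.209], [0.001, 0.209, 0.978], [-1.0, -0.001, 0.001]]
ft_force: [0.5, 2.1, 3.9]
grip_width: 0.0135
t 18.18 pos [0.5687 0.2536 0.2869] jaw 77.95 q [ 13.2  34.7  72.2   0.   73.  -64.8] w 0.0135 F [0.5 2.1 3.9] M [0.24 0.06 0.01]
units x,y,z: [-0.    0.01 -0.01] turn units: 0.03
```

View pics/c4.png

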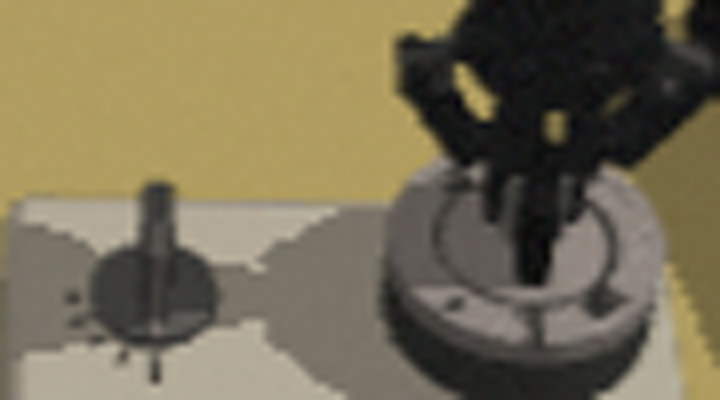

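The bar now points at the near rib at crop (537,325), the slot at (605,300) is empty, and the disc is flush in the lip. The knob pointer at (157,310) is on the long tick at (155,370). The grip is 13.5 mm at 50 N, so I'll hand in.

Run:
```python
from h import *
print(env.close_job()); go((.5685,.2535),.287,77.8)
```

```text
the job is handed in; nothing more can be done
None
the job is handed in; nothing more can be done
```

I turned the grind knob to zero, seated the black-handled lid in the collar and twisted it about 40° clockwise to the half-turn ribs. I handed the job in at about 18.2 s, still gripping the lid at 50 N; no verdict was reported.

- **Knob:** it turned back about 38°. The last picture shows the pointer in line with the long tick.
- **Lid seating:** it went down both slots and touched at TCP height 0.2869 m, against 0.287 m expected. The height did not change during the twist, so the lid is fully down.
- **Lid angle:** the jaw stands at 77.95°, against the 77.8° planned for half-turn. The bar points at the near rib, and the slot it came through is empty.
- **Forces:** no force component passed 4.1 N in any reading I took, and the finger opening on the lid's 14 mm bar was 13.5 mm.
- **Small disagreement:** the two cameras differed by about 3 mm on the collar centre, and the lid looked about 1.5 mm off-centre once seated. Both are within the 6 mm allowed.
- **Not measured:** the ring angle and "lugs under the lip" are inferred from the twist and the unchanged height. I did not picture the glasses, the tin or the saucepan again at the end, but the arm's path stayed clear of them.

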